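# Turn the giveaway carousel to the lollipops

### The arm

A 6-joint arm with a two-finger parallel gripper is mounted at the origin on the work surface. World frame = base frame: x ahead of the robot, y to its left, z up, the work surface at z = 0. Lengths are in mm, angles in degrees, forces in N, time in s.
With the tool pointing down it reaches from about 350 to 925 mm from the base axis. Payload 6.4 kg.
Tool frame: the origin (TCP) lies between the finger pads; the fingertips stand 17 mm ahead of it and the grasp point (between the pads) lies 2 mm behind it; z points along the fingers, y is the line along which they close (so a half turn about z gives the same grasp; the last joint's range is limited). The gripper opens to 85 mm and grips with 20 to 120 N. Pads are 22 mm wide; open, the fingers measure 114 mm over their backs; the gripper's body (76 mm by 85 mm) begins 54 mm behind the grasp point. The pads swing forward as they close: fully open they stand 13 mm farther back than shut.
Start: joints at [-74.032, 14.043, 89.255, -0, 76.702, -9.975], TCP at [284.372, -584.506, 248.29] pointing down, gripper open.
Joint ranges: [-179.41, 179.41], [-58.25, 129.5], [7.25, 145.43], [-54.29, 234.29], [11.92, 165.04], [-157.13, 157.13]. Speed limits (degrees/s): [147.25, 147.25, 180, 180, 180, 180].

### API

Orientations are given as [roll, pitch, yaw] about the fixed x, y, z axes, in that order (R = Rz(yaw) Ry(pitch) Rx(roll)).
In Python, from bench import env gives the robot as it stands. The module is installed in compiled form; this text tells all that it offers.
- The arm moves only by the tool carry_out, never from a script. Its argument "series" is a list of rows, each a list of 2 entries, a list of its own where there are three numbers: the shift along the tool's x, y, z in cm, then the turn, a rotation vector about the tool's x, y, z in rad. In form: [[[dx, dy, dz], [ax, ay, az]], ...]. A call has 1 to 5 rows; each row is the pose to reach, as a shift and turn from the pose commanded when the call began, along the tool's axes at that moment; what a row does not reach only later rows make up. A row lasts 1/12 s, in which the tool goes at most 41.7 mm and 7.16 degrees, less where a joint would pass 70% of its speed; a pose out of reach is approached as far as the arm can. A call with a gripper value outside its range is refused whole. "hand" is the closure, from 0 (fully open) to 1 (shut), set as the call begins (left out, the last holds). The fingers move at their own pace and stop on an object; "newtons" is the grip in N (left out, the last holds). Time passes only in rows, so rows that repeat a pose let the fingers close. It gives the time, the measured TCP pose, the force, the opening and the grip force at its end, in the units of the state.
- env.read_state(): the state, without advancing time (a new reading comes with each control period).
- env.get_image(name): name is "scene" or "top" or "wrist"; returns the picture (384x512x3 uint8, red, green, blue); there is no depth.
- env.camera_params(name): a dict with "mtx" (3x3 intrinsics, pixels), "position" and "attitude" of the camera in the world; the wrist camera has in their place "T_tool_cam" (4x4, takes a point from camera to tool coordinates, whose origin is the TCP and whose axes are the flange's). Camera axes: x right, y down, z forward; pixel columns grow to the right and rows downward; lengths in mm; the calibration is good to about 2 mm. A picture is of the moment at which its call begins: read the wrist's pose just before it. camera_params takes no time and is no camera call.
- env.close_job(): hands the job in; it is judged then, once.
The state is a dict: "time": time; "joints": joint angles; "dq": joint speeds; "joint_efforts": joint torques, N m; "tool_pos": TCP position; "tool_rot": TCP orientation; "contact_force": force on the tool from outside, world axes, zero at the start; "torque": the same for the moment, N m; "opening": opening from 0.0 (shut) to 1.0 (fully open); "finger_force": force on a finger pad.
Only numpy, scipy, OpenCV 4.12 (cv2) and the standard library are available. Lean on these libraries where they do the work, as an engineer would, in place of code of your own. Each camera call takes 0.05 s, during which the arm holds its last target. There are 200 camera calls.

### The job

On the waiting-room table stands a round turntable with four sorts of small gifts. Push it round by the black pegs on its rim until the clear tub of lollipops with the blue lid stands squarely at the yellow pointer, and leave it standing still there. Do not knock over the drink can beside it.

Things in the scene. Friction and masses are not known exactly. Their poses are not given: they have to be found in the camera images.
- carousel: brown disc, diameter 280 mm, turning endlessly both ways on a fixed foot, stiff (2 N at a peg): stays where left. Origin: on the turning axis, 18 mm above the table, z up; disc top at z = 16 mm; x points to the lollipop tub. Four black pegs, 14 mm thick, on top an 18 mm ball, stand 61 mm above the disc, 122 mm from the axis, at 45, 135, 225, 315 degrees from x, half-way between the gifts
- lollipops (a point): centre of the blue lid's top on the clear lollipop tub (72 mm wide, lid 45 mm above the disc, lollipops to 80 mm above it), 70 mm from the axis; point x points away from the axis. All gifts are fixed to the disc, middles 70 mm from the axis, within 36 mm of their middles: from the tub anticlockwise, a green bowl of sweets, a white tub with red lid, yellow packets
- pointer (a point): tip of the yellow pointer, a flat arrow 34 to 56 mm wide, 8 mm thick, lying on the table, fixed to the foot and sticking out from under the disc; the tip is 200 mm from the turning axis, 8 mm above the table; its x axis points straight away from the axis, z up. The tub is squarely there when its middle is on the line from the axis to this tip
- can: slim drink can, cream with red bands, diameter 53 mm, 133 mm high, standing loose on the table beside the disc, its middle 225 to 265 mm from the turning axis, roughly to the left of the pointer's direction; origin at the centre of its underside, z up

How it is judged (in metres and radians):
At the end, for the whole second after the job is handed in: The middle of the lollipop tub stands on the pointer's side of the turntable within 16 mm either way of the pointer's centre line (about 13 degrees of turn), the turntable is at rest and the drink can stands upright (y of lollipops in the frame of pointer between -0.016 and 0.016 m and horizontal distance between lollipops and pointer below 0.16 m and angular speed of carousel below 0.05 rad/s and angle between can's own z axis and vertical below 0.2 rad); the robot touches nothing.
It fails at once if the drink can is knocked over (angle between can's own z axis and vertical above 0.6 rad).
It also fails if it takes over 48 s, if anything falls off the work surface, if the arm or the gripper's body presses on something with over 40 N, if the wrist force passes 120 N, or if a joint passes its speed limit or range.

## Working session

There is one attempt and no reset: what is moved stays moved. The work goes in short steps, Python scripts to look and compute and a tool call to move; the robot and the scene stay as the last step left them, time stands still between calls to the robot, and variables do not carry over. Pictures are saved under pics/ and viewed, at most 10 in all, crops included, and the job is handed in when it is done.

Besides the shell and the picture viewer there is one more tool, called after "Emit:" by a JSON object that holds its "method" and its "body", one argument or row to a line. carry_out: Moves the arm, as the interface text tells. Its arguments: {"type":"object","properties":{"series":{"type":"array","items":{"type":"array"}},"hand":{"type":"number"},"newtons":{"type":"number"}},"required":["series"]}

```bash
mkdir -p pics; python3 - <<'E'
from bench import env
import cv2,numpy as np
s=env.read_state(); print(s)
for n in("top","scene"):
    cv2.imwrite(f"pics/{n}0.png",env.get_image(n)[:,:,::-1])
    p=env.camera_params(n);print(n,p)
E
```

```text
{'time': 0.0, 'joints': array([-7.40321303e+01,  1.40851305e+01,  8.93240147e+01,  1.38986118e-03,
        7.67012102e+01, -9.97759341e+00]), 'dq': array([-0.03369375, -0.06800447,  0.06442715, -0.03805463,  0.01740871,
       -0.08816374]), 'joint_efforts': array([ 1.61566265e-05, -4.29512787e+01, -3.26129794e+01, -1.72339978e-04,
        5.36893465e-03, -1.08308004e-05]), 'tool_pos': array([ 284.22714465, -583.99119031,  247.17740351]), 'tool_rot': array([-1.79891548e+02, -2.04520219e-02,  2.59451227e+01]), 'contact_force': array([ 0.02248545, -0.46539833,  0.50038565]), 'torque': array([ 0.03138072,  0.02717329, -0.01994732]), 'finger_force': 0.0, 'opening': 1.0011552036350393}
top {'mtx': array([[455.31410279,   0.        , 256.8602571 ],
       [  0.        , 455.31410279, 184.37053018],
       [  0.        ,   0.        ,   1.        ]]), 'position': array([382.5026696 , 103.2732035 , 995.21298058]), 'attitude': array([-1.66899752e+02,  6.85480960e-02, -9.26859864e+01])}
scene {'mtx': array([[442.19228705,   0.        , 252.72670479],
       [  0.        , 442.19228705, 197.37853479],
       [  0.        ,   0.        ,   1.        ]]), 'position': array([944.23680238, 396.86053042, 859.23388153]), 'attitude': array([-149.10357476,    0.75284222,  125.42569795])}
```

View pics/top0.png

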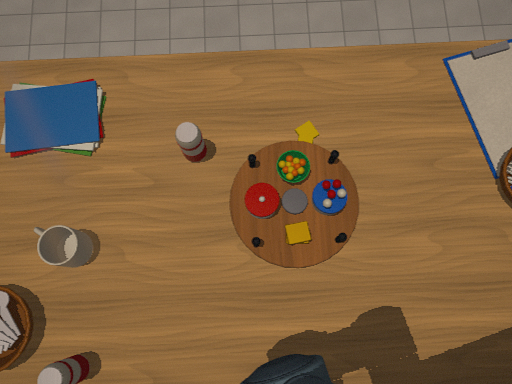

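View pics/scene0.png

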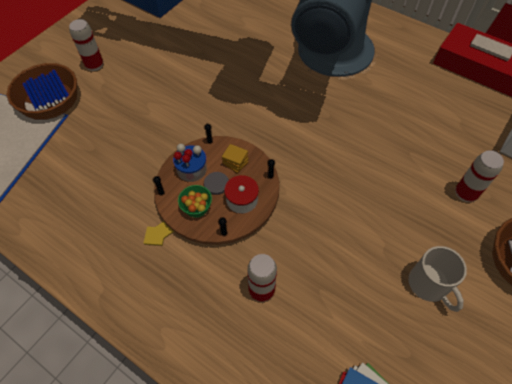

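The top view shows the disc centred near (294,204). The tub is to the right at (330,197), the pointer at the top at (307,131), the can at (190,140), and the peg balls near (252,160), (333,155), (342,238) and (257,242). I'll measure these in world coordinates.

```bash
cat > h.py <<'E'
from bench import env
import cv2,numpy as np
from scipy.spatial.transform import Rotation as R
def ray(n,uv,z):
    p=env.camera_params(n); d=R.from_euler('xyz',p['attitude'],degrees=True).as_matrix()@np.linalg.solve(p['mtx'],[*uv,1])
    c=np.array(p['position']); return c+d*(z-c[2])/d[2]
def blobs(im,lo,hi,box,amin=8):
    m=cv2.inRange(cv2.cvtColor(im,cv2.COLOR_RGB2HSV),lo,hi); k=np.zeros_like(m); x0,y0,x1,y1=box; k[y0:y1,x0:x1]=m[y0:y1,x0:x1]
    n,l,s,c=cv2.connectedComponentsWithStats(k)
    return [(c[i],s[i],l==i) for i in range(1,n) if s[i][4]>=amin]
E
python3 - <<'E'
from h import *
im=cv2.imread("pics/top0.png")[:,:,::-1].copy()
b=(225,115,365,275)
print('black');pegs=[]
for c,s,m in blobs(im,(0,0,0),(180,255,45),b): print(c.round(1),s,ray("top",c,75).round(0))
print('blue')
for c,s,m in blobs(im,(100,100,60),(130,255,255),b): print(c.round(1),s,ray("top",c,79).round(0))
print('yellow')
for c,s,m in blobs(im,(22,150,120),(34,255,255),b,30):
    print(c.round(1),s,ray("top",c,8).round(0)); 
    if c[1]<150:
        pts=cv2.approxPolyDP(cv2.findContours(m.astype('uint8'),0,2)[0][0],3,True)[:,0]; print([(tuple(p),ray("top",p,8).round(0)[:2]) for p in pts])
print('grey hub')
for c,s,m in blobs(im,(0,0,60),(180,40,140),(275,180,315,220),30): print(c.round(1),s,ray("top",c,40).round(0))
big=cv2.resize(im[110:280,160:370],None,fx=3.5,fy=3.5,interpolation=cv2.INTER_CUBIC); cv2.imwrite("pics/c.png",big[:,:,::-1])
E
```

```text
black
[333.  156.5] [328 150  11  14  84] [649. -69.  75.]
[252.  160.5] [249 154   7  14  76] [648. 102.  75.]
[340.8 237.5] [335 233  12  10  80] [478. -70.  75.]
[255.8 241.3] [252 237   8  10  60] [479. 102.  75.]
blue
[327.9 198.3] [313 179  34  34 598] [559. -50.  79.]
yellow
[306.5 132.2] [295 121  24  23 325] [729. -25.   8.]
[((np.int32(308), np.int32(121)), array([756., -31.])), ((np.int32(295), np.int32(130)), array([736.,   0.])), ((np.int32(298), np.int32(140)), array([711.,  -5.])), ((np.int32(311), np.int32(143)), array([703., -34.])), ((np.int32(318), np.int32(133)), array([726., -52.]))]
[286.9 168.3] [279 161  15  19 115] [646.  25.   8.]
[297.6 232.3] [285 222  26  22 398] [501.  10.   8.]
grey hub
[294.1 200.8] [282 189  25  25 492] [565.  16.  40.]
```

View pics/c.png

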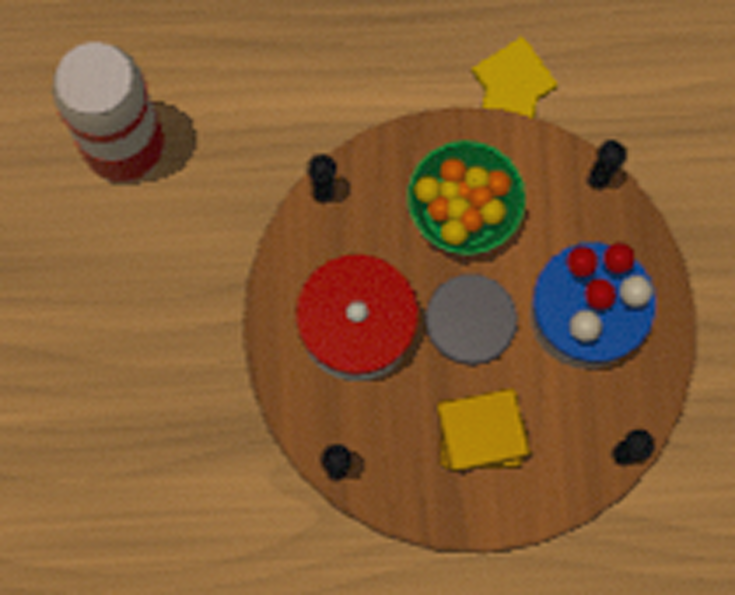

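The crop confirms the layout: can base near crop (128,165), pointer tip at (520,40), pegs at the disc diagonals.

- **Axis:** the peg mean gives (563.5, 16). The pegs sit about 121 mm from it, which matches the 122 mm given.
- **Tub:** at -90°.
- **Pointer:** the tip is 198 mm from the axis at -13.7°, so the disc has to turn about +76°.

I'll straddle the peg at -135°, on the side away from the can, and sweep it anticlockwise.

```bash
cat >> h.py <<'E'
C=np.array([563.5,16.])
def arc(th,z=75,r=122): t=np.radians(th); return (*(C+r*np.array([np.cos(t),np.sin(t)])),z,th+180)
def plan(p0,wps):
    R0=R.from_euler('xyz',[180,0,p0[3]],degrees=True)
    for w in wps:
        d=R0.inv().apply(np.array(w[:3])-p0[:3])/10
        print([d.round(2).tolist(),[0,0,round(-np.radians(w[3]-p0[3]),3)]])
E
python3 - <<'E'
from h import *
print(ray("top",(196.6,156),0)[:2], ray("top",(186.6,132.3),133)[:2])
p0=np.array([284.4,-584.5,248.3,25.95]); q=np.array([*arc(-135)]); print(q)
u=q.copy();u[2]=200
plan(p0,[u]); plan(u,[q])
for a in range(-135,-60,15):
    print(a); plan(np.array(arc(a)),[arc(a+d) for d in (3,6,9,12,15)])
E
```

```text
[686.64158674 227.5951638 ] [696.28439776 230.1066658 ]
[477.2329727 -70.2670273  75.         45.       ]
[[39.84, -37.8, 4.83], [0, 0, np.float64(-0.332)]]
[[-0.0, -0.0, 12.5], [0, 0, np.float64(-0.0)]]
-135
[[0.02, 0.64, 0.0], [0, 0, np.float64(-0.052)]]
[[0.07, 1.28, 0.0], [0, 0, np.float64(-0.105)]]
[[0.15, 1.91, 0.0], [0, 0, np.float64(-0.157)]]
[[0.27, 2.54, 0.0], [0, 0, np.float64(-0.209)]]
[[0.42, 3.16, 0.0], [0, 0, np.float64(-0.262)]]
-120
[[0.02, 0.64, 0.0], [0, 0, np.float64(-0.052)]]
[[0.07, 1.28, 0.0], [0, 0, np.float64(-0.105)]]
[[0.15, 1.91, 0.0], [0, 0, np.float64(-0.157)]]
[[0.27, 2.54, 0.0], [0, 0, np.float64(-0.209)]]
[[0.42, 3.16, 0.0], [0, 0, np.float64(-0.262)]]
-105
[[0.02, 0.64, 0.0], [0, 0, np.float64(-0.052)]]
[[0.07, 1.28, 0.0], [0, 0, np.float64(-0.105)]]
[[0.15, 1.91, 0.0], [0, 0, np.float64(-0.157)]]
[[0.27, 2.54, 0.0], [0, 0, np.float64(-0.209)]]
[[0.42, 3.16, 0.0], [0, 0, np.float64(-0.262)]]
-90
[[0.02, 0.64, 0.0], [0, 0, np.float64(-0.052)]]
[[0.07, 1.28, 0.0], [0, 0, np.float64(-0.105)]]
[[0.15, 1.91, 0.0], [0, 0, np.float64(-0.157)]]
[[0.27, 2.54, 0.0], [0, 0, np.float64(-0.209)]]
[[0.42, 3.16, 0.0], [0, 0, np.float64(-0.262)]]
-75
[[0.02, 0.64, 0.0], [0, 0, np.float64(-0.052)]]
[[0.07, 1.28, 0.0], [0, 0, np.float64(-0.105)]]
[[0.15, 1.91, 0.0], [0, 0, np.float64(-0.157)]]
[[0.27, 2.54, 0.0], [0, 0, np.float64(-0.209)]]
[[0.42, 3.16, 0.0], [0, 0, np.float64(-0.262)]]
```

Emit:
{"method": "carry_out", "body": {
  "series": [
    [[2.66,-2.52,0.3],[0,0,0]],
    [[5.3,-5.04,0.6],[0,0,0]],
    [[8,-7.56,1],[0,0,0]],
    [[10.6,-10.1,1.3],[0,0,0]],
    [[13.3,-12.6,1.6],[0,0,0]]
  ],
  "hand": 0.6
}}

```text
time: 0.52
tool_pos: [348.8, -411.1, 231.5]
tool_rot: [-179.9, -0.0, 25.9]
contact_force: [1.0, 0.3, 0.5]
opening: 0.403
finger_force: 0.0
```

Emit:
{"method": "carry_out", "body": {
  "series": [
    [[2.66,-2.52,0.3],[0,0,0]],
    [[5.3,-5.04,0.6],[0,0,0]],
    [[8,-7.56,1],[0,0,0]],
    [[10.6,-10.1,1.3],[0,0,0]],
    [[13.3,-12.6,1.6],[0,0,0]]
  ]
}}

```text
time: 0.93
tool_pos: [413.3, -239.6, 215.8]
tool_rot: [-180.0, 0.0, 25.9]
contact_force: [0.6, -1.0, -0.4]
opening: 0.403
finger_force: 0.0
```

Emit:
{"method": "carry_out", "body": {
  "series": [
    [[4,-3.8,0.5],[0,0,-0.1]],
    [[7,-6.7,0.8],[0,0,-0.2]],
    [[10,-9.6,1.2],[0,0,-0.3]],
    [[12.2,-11.6,1.5],[0,0,-0.33]],
    [[13.2,-12.6,1.6],[0,0,-0.33]]
  ]
}}

```text
time: 1.35
tool_pos: [477.0, -66.4, 199.3]
tool_rot: [-179.9, -0.0, 45.1]
contact_force: [0.1, -0.0, -0.2]
opening: 0.402
finger_force: 0.0
```

```bash
python3 - <<'E'
from h import *
s=env.read_state();print(s['time'],s['tool_pos'],s['tool_rot'],s['opening'],s['contact_force'])
T=env.camera_params("wrist");print(T)
im=env.get_image("wrist");cv2.imwrite("pics/w1.png",im[:,:,::-1])
# expected pixel of the peg top
Rt=R.from_euler('xyz',s['tool_rot'],degrees=True).as_matrix()
for P in ([478,-70,88],[478,-70,34]):
    t=Rt.T@(np.array(P)-s['tool_pos']); c=np.linalg.inv(T['T_tool_cam'])@[*t,1]; k=T['mtx']@c[:3]; print(t,k[:2]/k[2])
E
```

```text
1.35 [477.002652   -66.3562765  199.33547041] [-1.79884963e+02 -2.27385954e-02  4.51266971e+01] 0.40235525772447006 [ 0.09628931 -0.01133263 -0.19411115]
{'mtx': array([[337.29810413,   0.        , 259.39689343],
       [  0.        , 337.29810413, 194.56206852],
       [  0.        ,   0.        ,   1.        ]]), 'T_tool_cam': array([[-6.79440148e-04, -9.57737325e-01, -2.87643451e-01,
         7.28222365e+01],
       [ 9.99999658e-01, -7.86359202e-04,  2.56170071e-04,
        -8.15670502e-01],
       [-4.71534714e-04, -2.87643179e-01,  9.57737531e-01,
        -1.24124673e+02],
       [ 0.00000000e+00,  0.00000000e+00,  0.00000000e+00,
         1.00000000e+00]])}
[ -1.92270714   3.50111569 111.32791106] [265.20947864 199.8280904 ]
[ -1.94413776   3.60953555 165.32779797] [264.29672628 181.40109605]
```

View pics/w1.png

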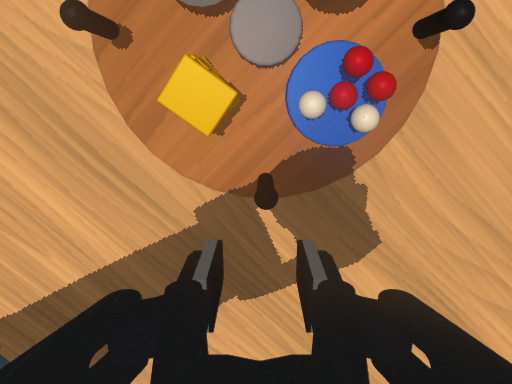

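The wrist view shows the peg ball near (266,195), against a predicted (265,200), so the estimate holds. It lies between the finger planes. I'll go straight down over it.

Emit:
{"method": "carry_out", "body": {
  "series": [
    [[-0.2,0.35,3],[0,0,0]],
    [[-0.2,0.35,6.5],[0,0,0]],
    [[-0.2,0.35,9.5],[0,0,0]],
    [[-0.2,0.35,11.5],[0,0,0]],
    [[-0.2,0.35,12.4],[0,0,0]]
  ]
}}

```text
time: 1.82
tool_pos: [475.4, -73.9, 72.9]
tool_rot: [-179.7, 0.1, 44.8]
contact_force: [-0.6, -1.2, 0.8]
opening: 0.395
finger_force: 0.0
```

Emit:
{"method": "carry_out", "body": {
  "series": [
    [[0.02,0.64,0],[0,0,-0.052]],
    [[0.07,1.28,0],[0,0,-0.105]],
    [[0.15,1.91,0],[0,0,-0.157]],
    [[0.27,2.54,0],[0,0,-0.209]],
    [[0.42,3.16,0],[0,0,-0.262]]
  ]
}}

```text
time: 2.23
tool_pos: [502.6, -94.0, 76.1]
tool_rot: [-179.9, 0.0, 60.0]
contact_force: [-2.2, 1.1, -1.6]
opening: 0.403
finger_force: 1.2
```

Emit:
{"method": "carry_out", "body": {
  "series": [
    [[0.02,0.64,0],[0,0,-0.052]],
    [[0.07,1.28,0],[0,0,-0.105]],
    [[0.15,1.91,0],[0,0,-0.157]],
    [[0.27,2.54,0],[0,0,-0.209]],
    [[0.42,3.16,0],[0,0,-0.262]]
  ]
}}

```text
time: 2.65
tool_pos: [532.1, -106.1, 76.2]
tool_rot: [-179.9, -0.0, 75.0]
contact_force: [-2.7, 2.2, -1.1]
opening: 0.401
finger_force: 1.1
```

Emit:
{"method": "carry_out", "body": {
  "series": [
    [[0.02,0.64,0],[0,0,-0.052]],
    [[0.07,1.28,0],[0,0,-0.105]],
    [[0.15,1.91,0],[0,0,-0.157]],
    [[0.27,2.54,0],[0,0,-0.209]],
    [[0.42,3.16,0],[0,0,-0.262]]
  ]
}}

```text
time: 3.07
tool_pos: [563.7, -110.5, 76.2]
tool_rot: [-179.9, -0.0, 90.0]
contact_force: [-2.0, 0.7, -1.9]
opening: 0.4
finger_force: 1.1
```

Emit:
{"method": "carry_out", "body": {
  "series": [
    [[0.02,0.64,0],[0,0,-0.052]],
    [[0.07,1.28,0],[0,0,-0.105]],
    [[0.15,1.91,0],[0,0,-0.157]],
    [[0.27,2.54,0],[0,0,-0.209]],
    [[0.42,3.16,0],[0,0,-0.262]]
  ]
}}

```text
time: 3.48
tool_pos: [595.4, -106.7, 76.2]
tool_rot: [-179.9, -0.0, 105.0]
contact_force: [-2.7, 0.2, -2.6]
opening: 0.396
finger_force: 1.2
```

Emit:
{"method": "carry_out", "body": {
  "series": [
    [[0.02,0.64,0],[0,0,-0.052]],
    [[0.07,1.28,0],[0,0,-0.105]],
    [[0.15,1.91,0],[0,0,-0.157]],
    [[0.27,2.54,0],[0,0,-0.209]],
    [[0.42,3.16,0],[0,0,-0.262]]
  ]
}}

```text
time: 3.9
tool_pos: [625.1, -95.1, 76.4]
tool_rot: [-179.9, 0.0, 120.0]
contact_force: [-1.4, -2.7, -1.4]
opening: 0.401
finger_force: 1.4
```

```bash
python3 - <<'E'
from h import *
s=env.read_state();print(s['time'],s['tool_pos'],s['tool_rot'])
im=env.get_image("top").copy()
b=(225,115,365,275)
for c,sz,m in blobs(im,(0,0,0),(180,255,45),b):
    p=ray("top",c,75)[:2]-C; print(c.round(),sz[4],np.hypot(*p).round(),np.degrees(np.arctan2(p[1],p[0])).round(1))
cv2.imwrite("pics/t2.png",im[:,:,::-1])
E
```

```text
3.9 [625.13917465 -95.05260942  76.44309298] [-1.79910315e+02  2.83795298e-02  1.20041870e+02]
[333. 136.] 42 158.0 -34.0
[269. 148.] 76 121.0 24.2
[243. 224.] 62 121.0 113.6
[321. 252.] 20 119.0 -159.0
```

View pics/t2.png

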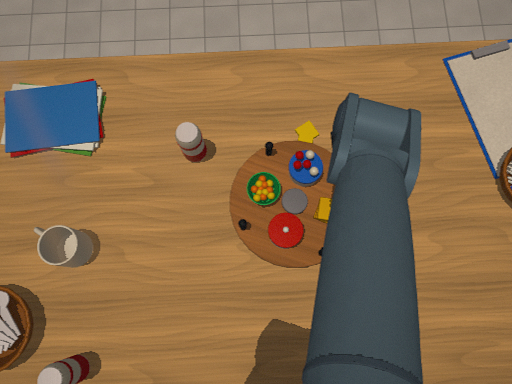

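The tub is at (306,167), nearly at the pointer. The pegs read 24.2° and 113.6°, which puts the tub at -21°, so about 7° more is needed. I'll push that far, back off to mid-gap and lift.

Emit:
{"method": "carry_out", "body": {
  "series": [
    [[0.01,0.4,0],[0,0,-0.03]],
    [[0.03,0.8,0],[0,0,-0.06]],
    [[0.06,1.15,0],[0,0,-0.09]],
    [[0.09,1.5,0],[0,0,-0.122]],
    [[0.09,1.5,0],[0,0,-0.122]]
  ]
}}

```text
time: 4.37
tool_pos: [638.3, -86.3, 77.0]
tool_rot: [180.0, 0.1, 126.9]
contact_force: [0.1, -1.2, -0.7]
opening: 0.403
finger_force: 0.3
```

Emit:
{"method": "carry_out", "body": {
  "series": [
    [[0,-0.4,0],[0,0,0]],
    [[0,-0.8,0],[0,0,0]],
    [[0,-0.8,0],[0,0,0]],
    [[0,-0.8,-1],[0,0,0]],
    [[0,-0.8,-3],[0,0,0]]
  ]
}}

```text
time: 4.78
tool_pos: [629.4, -90.0, 104.3]
tool_rot: [-179.8, -0.3, 126.9]
contact_force: [0.8, 0.1, -0.2]
opening: 0.4
finger_force: 0.0
```

Emit:
{"method": "carry_out", "body": {
  "series": [
    [[0,0,-3],[0,0,0]],
    [[0,0,-7],[0,0,0]],
    [[0,0,-10],[0,0,0]],
    [[-3,0,-12],[0,0,0]],
    [[-6,0,-12],[0,0,0]]
  ]
}}

```text
time: 5.2
tool_pos: [670.4, -138.8, 234.8]
tool_rot: [179.6, 0.6, 127.0]
contact_force: [0.7, 0.1, 0.9]
opening: 0.399
finger_force: 0.0
```

Emit:
{"method": "carry_out", "body": {
  "series": [
    [[-3,0,0],[0,0,0]],
    [[-6,0,0],[0,0,0]],
    [[-8,0,0],[0,0,0]],
    [[-8,0,0],[0,0,0]],
    [[-8,0,0],[0,0,0]]
  ]
}}

```text
time: 5.62
tool_pos: [715.6, -203.1, 226.6]
tool_rot: [180.0, -0.0, 126.8]
contact_force: [-0.2, 0.8, 0.2]
opening: 0.397
finger_force: 0.0
```

```bash
python3 - <<'E'
from h import *
s=env.read_state();print(s['time'],s['tool_pos'],s['contact_force'])
im=env.get_image("top").copy()
b=(225,115,365,275)
for c,sz,m in blobs(im,(0,0,0),(180,255,45),b):
    p=ray("top",c,75)[:2]-C; print(c.round(),sz[4],np.hypot(*p).round(),np.degrees(np.arctan2(p[1],p[0])).round(1))
cv2.imwrite("pics/t3.png",im[:,:,::-1])
E
```

```text
5.6167 [ 715.59698352 -203.10702406  226.631249  ] [-0.17894343  0.82942284  0.15169739]
[262. 152.] 77 121.0 31.5
[343. 167.] 82 121.0 -58.6
[246. 231.] 60 121.0 120.9
[330. 247.] 73 121.0 -148.7
```

View pics/t3.png

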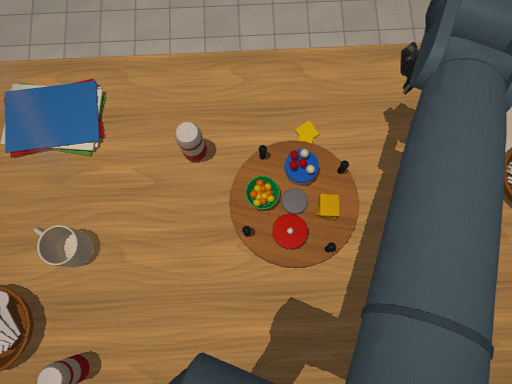

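The tub is at (302,166), in line with the pointer. The pegs put it at -13.7°, the same as the pointer direction. The can is upright at (190,140) and the arm is clear.

```bash
python3 -c "
from bench import env
print(env.close_job())"
```

```text
the job is handed in; nothing more can be done
None
```

I turned the carousel until the lollipop tub stood at the pointer (both measured at -13.7°), left it at rest with the can upright and the arm clear, and handed the job in at about 5.6 s; the hand-in returned no verdict.

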